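# Prop the cool chest's lid open

### The job

The volunteers are about to fill the blue cool chest, so it must stand safely open: lift its white lid by the black ball knob, swing the prop rod out from the lid's side by its orange grip, and lower the rod's foot fully home in the hole of the yellow strip on the chest's side, so that the rod holds the lid up when you let go. The hole is not exactly in the middle of the strip, so feel for it with light pressure, never letting the lid drop, and leave the cups, bottles, jug and tub where they stand.

Things in the scene. Friction and masses are not known exactly. Their poses are not given: they have to be found in the camera images.
- chest: blue cool chest fixed to the table, 240 (x) by 300 (y) by 110 high, white lid on top. Origin: centre of its underside. Its x axis points from the knob side to the hinge side, y to its left, z up; it may be turned. The lid's hinge axis is parallel to chest y, at chest x +120, z +120.
- lid (a joint): opening angle of the lid, rad: 0 shut, grows as the knob rises, at most 1.4. The stiff hinge (0.6 N m friction) keeps the lid roughly where it is left. Lid: about 0.4 kg, 240 long from the hinge, 300 wide, 20 thick, its mid plane through the hinge axis. Propped, it stands at about 0.75; the rod swings clear over the strip with the lid at 1.05.
- lid_knob (a point): centre of the black ball knob, 32 in diameter, 50 above the hinge plane when shut, 205 from the hinge axis towards the front, on the lid's mid line; a 14 thick stalk holds it. It can be pinched from above along chest y and followed round the hinge.
- prop (a joint): angle of the prop rod about its pivot on the lid, rad: 0 folded along the lid's right side with the foot towards the hinge; grows as the foot swings down and to the front, at most 2.3. Light friction (0.08 N m) holds it. The rod's downward slope from the horizontal, towards the hinge, is the lid angle plus this angle.
- prop_pivot (a point): the rod's pivot on the lid: 200 from the hinge axis in the lid's mid plane, at chest y -168 (18 outside the lid's right edge). Pivot axis parallel to chest y.
- prop_grip (a point): point to hold on the orange grip, a 14 thick, 78 long round bar that sticks out sideways (chest -y) from the rod, 130 along the rod from the pivot. This point lies 55 out from the rod's middle line, at chest y -223. Pinch it from above along chest x; the bar may turn and slip a few mm between the fingers. With lid and rod both hinged, the place of the grip fixes both angles.
- prop_foot (a point): tip of the rod's rounded black rubber foot (10 in diameter), 180 along the rod from the pivot, 50 beyond the grip.
- catch: holder of the yellow strip on the chest's right side. Origin: in the plane of the strip's flat top face, on its length, at chest x -75, y -168, z +98; axes as the chest. The strip is 100 long (x), 28 wide; its hole is 15 along x, 16 along y, 12 deep with a closed floor. The foot is home with its tip more than 8 below the top face. Keep the push on the strip under 25 N.
- catch_mid (a point): same point as the catch's origin. The strip is screwed on by hand: its hole lies anywhere up to 12 either side of this point along chest x, and the exact place is not reported. Pushing the foot down takes 3 to 5 N before it touches, because the lid follows.
- cup_a: light green drinking cup, 84 wide, 115 high, loose; origin under its centre. Leave alone.
- cup_b: a second such cup. Leave alone.
- flask: steel flask with a cork, 66 wide, 200 high, loose; origin under its centre. Leave alone.
- jug: white jug with a handle, 116 wide, 130 high, loose; origin under its centre. Leave alone.
- drink: clear drinking bottle, white cap, 68 wide, 190 high, loose; origin under its centre. Leave alone.
- tub: white tub with chocolate balls, 120 by 170 by 55 high, loose; origin under its centre. Leave alone.

How it is judged:
On the way, in this order (a step that is already met when the one before it is completed fails the run):
1. the lid is lifted to more than 0.5 rad (value of joint lid above 0.5 rad), for 0.1 s.
2. the prop rod is swung out by more than 0.4 rad with the lid up (value of joint prop above 0.4 rad and value of joint lid above 0.5 rad), for 0.1 s.
3. the rod's foot is home in the hole (z of prop_foot in the frame of catch below -0.008 m and x of prop_foot in the frame of catch between -0.026 and 0.026 m and y of prop_foot in the frame of catch between -0.012 and 0.012 m), for 0.3 s.
At the end, for the whole second after the job is handed in: The foot of the rod is in the strip's hole, its tip more than 8 mm below the strip's top face (within 26 mm of the catch's middle along its length and 12 mm across), the lid stands propped between 0.6 and 0.95 rad, and lid and rod are at rest (under 0.05 rad/s) (all of step 3 and value of joint lid between 0.6 and 0.95 rad and velocity of joint lid between -0.05 and 0.05 rad/s and velocity of joint prop between -0.05 and 0.05 rad/s); the robot touches nothing.
It fails at once if the strip and its holder are pushed with more than 25 N (contact force between catch and anything else above 25 N).
It fails at once if the lid drops (closes faster than 1.5 rad/s) (velocity of joint lid below -1.5 rad/s).
It fails at once if a cup, bottle, the jug or the tub is moved more than 30 mm or tipped over (distance of any of cup_a, cup_b, flask, jug, drink, tub from where it was at the start of the episode above 0.03 m or angle between any of cup_a, cup_b, flask, jug, drink, tub's own z axis and vertical above 0.4 rad).
It also fails if it takes over 72 s, if anything falls off the work surface, if the arm or the gripper's body presses on something with over 40 N, if the wrist force passes 120 N, or if a joint passes its speed limit or range.

### The arm

A 6-joint arm with a two-finger parallel gripper is mounted at the origin on the work surface. World frame = base frame: x ahead of the robot, y to its left, z up, the work surface at z = 0. Lengths are in m, angles in rad, forces in N, time in s.
With the tool pointing down it reaches from about 0.425 to 0.95 m from the base axis. Payload 3.5 kg.
Tool frame: the origin (TCP) lies at the very end of the fingers, on their centre line; the grasp point (between the pads) lies 19 mm behind it; z points along the fingers, y is the direction in which the jaws open and shut (so a half turn about z gives the same grasp; the last joint's range is limited). The gripper opens to 85 mm and grips with 20 to 120 N. Pads are 22 mm wide; open, the fingers measure 114 mm over their backs; the gripper's body (76 mm by 85 mm) begins 54 mm behind the grasp point. The pads swing forward as they close: fully open they stand 13 mm farther back than shut.
Start: joints at [-1.355, 0.286, 1.577, -0, 1.279, -0.15], TCP at [0.241, -0.63, 0.231] pointing down, gripper open.
Joint ranges: [-2.77, 2.77], [-0.9, 2.22], [0.21, 2.48], [-1.53, 4.67], [0.24, 2.81], [-2.84, 2.84]. Speed limits (rad/s): [2.79, 2.79, 3.14, 3.14, 3.14, 3.14].

### API

Orientations are given as a unit quaternion [x, y, z, w].
In Python, from plant import ctrl, eyes, ticket gives the robot as it stands.
- The arm moves only by the tool send_rows, never from a script. Its arguments are lists of equal length, an entry for each row: "translation": the shift along the tool's x, y, z in units of 30 mm (1.0 is 30 mm), a list of three; "rotation": the turn, a rotation vector about the tool's x, y, z in units of 5 degrees (1.0 is 5 degrees), a list of three; "grip": the finger opening in mm, from 0 to 85.4. A call has 1 to 5 rows; each row shifts and turns the commanded pose from where the row before left it, along the tool's axes as they then stand; what a row does not reach is not made up. A row lasts 1/8 s, in which the tool goes at most 62.5 mm and 10.7 degrees, less where a joint would pass 70% of its speed; a pose out of reach is approached as far as the arm can. A call is refused whole if a number of a shift passes 1 or a number of a turn 1, either way. A call with a gripper value outside its range is refused whole. The fingers move at their own pace and stop on an object; "squeeze" is the grip in N (left out, the last holds). Time passes only in rows, so rows that do not move let the fingers close. It gives the time, the measured TCP pose, the force and the opening at its end, in the units of the state.
- ctrl.get_state(): the state, without advancing time (a new reading comes with each control period).
- eyes.read_camera(name): name is "scene" or "top" or "wrist"; returns a dict with "image" (384x512x3 uint8, blue, green, red), "mtx" (3x3 intrinsics, pixels), "xyz" and "orientation" of the camera in the world; the wrist camera has in their place "hand_eye" (4x4, takes a point from camera to tool coordinates, whose origin is the TCP and whose axes are the flange's). Camera axes: x right, y down, z forward; pixel columns grow to the right and rows downward; lengths in m; the calibration is good to about 2 mm. A picture is of the moment at which its call begins: read the wrist's pose just before it. There is no depth.
- ticket.sign_off(): hands the job in, once; it reports no verdict.
The state is a dict: "time": time; "qpos": joint angles; "dq": joint speeds; "joint_efforts": joint torques, N m; "eef_pos": TCP position; "tcp_rot": TCP orientation; "contact_force": force on the tool from outside, world axes, zero at the start; "wrist_torque": the same for the moment, N m; "opening": opening from 0.0 (shut) to 1.0 (fully open).
Only numpy, scipy, OpenCV 4.12 (cv2) and the standard library are available. Lean on these libraries where they do the work, as an engineer would, in place of code of your own. Each camera call takes 0.05 s, during which the arm holds its last target. There are 200 camera calls.

## Working session

There is one attempt and no reset: what is moved stays moved. The work goes in short steps, Python scripts to look and compute and a tool call to move; the robot and the scene stay as the last step left them, time stands still between calls to the robot, and variables do not carry over. Pictures are saved under pics/ and viewed, about 8 in all and at most 12, crops included, and the job is handed in when it is done.

Besides the shell and the picture viewer there is one more tool, called after "Emit:" in YAML: its name, and indented under it one key for each argument. send_rows: Moves the arm, as the interface text tells. Its arguments: {"type":"object","properties":{"translation":{"type":"array"},"rotation":{"type":"array"},"grip":{"type":"array"},"squeeze":{"type":"number"}},"required":["translation","rotation","grip"]}

```bash
mkdir -p pics; ls
python3 - <<'E'
from plant import ctrl, eyes
import cv2,numpy as np
s=ctrl.get_state(); print({k:np.round(v,4).tolist() for k,v in s.items()})
for n in ("scene","top"):
    c=eyes.read_camera(n); cv2.imwrite(f"pics/{n}0.png",c["image"]); np.savez(f"{n}.npz",**{k:np.array(v) for k,v in c.items() if k!='image'})
    print(n,c["mtx"],c["xyz"],c["orientation"])
a=cv2.imread("pics/scene0.png");b=cv2.imread("pics/top0.png")
w=eyes.read_camera("wrist");print(w["hand_eye"],w["mtx"])
E
```

```text
pics
{'time': 0.0, 'qpos': [-1.355, 0.2872, 1.5782, 0.0, 1.2786, -0.15], 'dq': [-0.0013, -0.0009, -0.0013, -0.0008, -0.0007, -0.0001], 'joint_efforts': [-0.0001, -40.5982, -29.2626, -0.0001, 0.0056, -0.0], 'eef_pos': [0.2413, -0.6297, 0.2299], 'tcp_rot': [0.9833, 0.1819, -0.0, -0.0012], 'contact_force': [-0.0665, 0.4065, 1.0693], 'wrist_torque': [-0.0047, -0.0286, 0.039], 'opening': 0.9988}
scene [[355.15230153   0.         262.3169943 ]
 [  0.         355.15230153 192.83425728]
 [  0.           0.           1.        ]] [ 1.19359379 -0.54720934  1.06605913] [ 0.84843476  0.3794923  -0.15367258 -0.33545312]
top [[476.43229632   0.         261.20036375]
 [  0.         476.43229632 196.84322582]
 [  0.           0.           1.        ]] [0.28438715 0.04207307 1.63005472] [ 0.71598294 -0.69408382  0.05847666 -0.04686741]
[[ 8.98066189e-04 -9.58495085e-01 -2.85107640e-01  7.03354862e-02]
 [ 9.99999516e-01  7.46331747e-04  6.40847236e-04  2.90789563e-04]
 [-4.01464043e-04 -2.85108077e-01  9.58495291e-01 -1.42609936e-01]
 [ 0.00000000e+00  0.00000000e+00  0.00000000e+00  1.00000000e+00]] [[283.74878405   0.         262.90344344]
 [  0.         283.74878405 192.18543039]
 [  0.           0.           1.        ]]
```

View pics/top0.png

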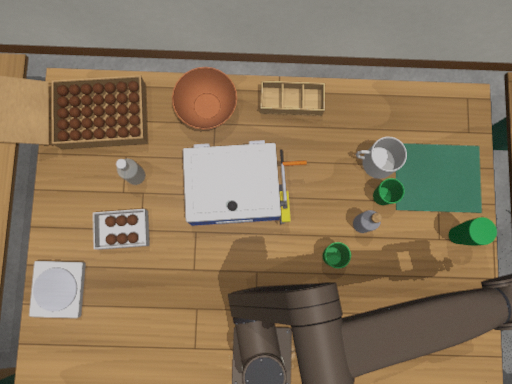

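View pics/scene0.png

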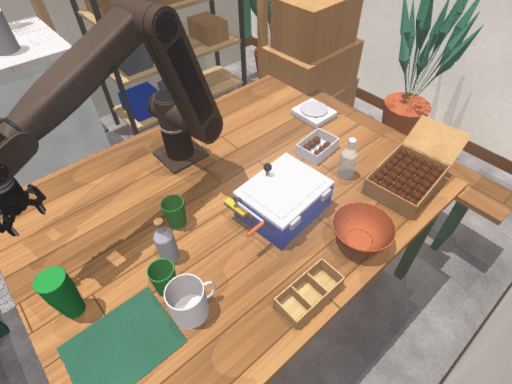

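The top view shows the chest at about (232,182), with its knob at (232,206), the rod on its right side and the orange grip at about (295,163). The yellow strip is at about (285,207). Cups are at (337,256) and (390,191), and the flask is at (368,220). I'll enlarge both views.

Run:
```python
import cv2,numpy as np
a=cv2.imread("pics/top0.png")[130:235,172:318]; b=cv2.imread("pics/scene0.png")[145:250,215:345]
a=cv2.resize(a,None,fx=5.4,fy=5.4,interpolation=cv2.INTER_CUBIC); print(a.shape)
cv2.imwrite("pics/t1.png",a)
```

```text
(567, 788, 3)
```

View pics/t1.png

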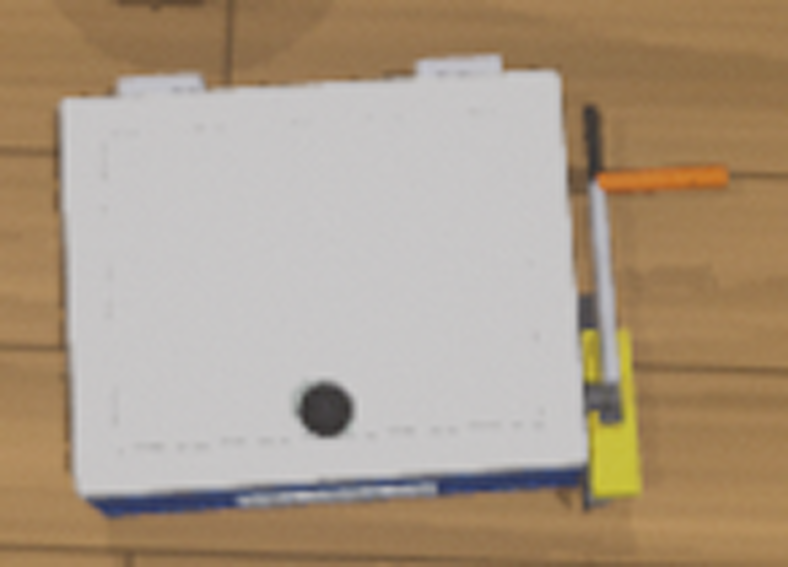

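The crop (5.4x, offset (172,130)) gives the lid corners at (62,100), (558,72), (586,465) and (78,494). The knob is at (326,409), the far end of the grip at (728,177) and the strip's outer corners at (630,330) and (638,494). I'll fit the chest pose from these.

```bash
cat > h.py <<'E'
import numpy as np, cv2, json
from scipy.optimize import least_squares
from scipy.spatial.transform import Rotation as R
def cam(n):
    d=np.load(n+".npz"); return d["mtx"],d["xyz"],R.from_quat(d["orientation"]).as_matrix()
def proj(n,P):
    K,t,Q=cam(n); p=(np.atleast_2d(P)-t)@Q@K.T; return p[:,:2]/p[:,2:]
def toplane(n,uv,z):
    K,t,Q=cam(n); d=Q@np.linalg.solve(K,[*uv,1]); return t+d*(z-t[2])/d[2]
def C2W(P,p): # chest frame -> world
    return R.from_rotvec([0,0,p[2]]).apply(P)+[p[0],p[1],0]
try: POSE=json.load(open("pose.json"))
except OSError: POSE=None
H=np.array([.12,.12])
def knob(a): return np.array([.12-.205*np.cos(a)+.05*np.sin(a),0,.12+.205*np.sin(a)+.05*np.cos(a)])
def piv(a): return H+.2*np.array([-np.cos(a),np.sin(a)])
def grip(a,s): p=piv(a)+.13*np.array([np.cos(s),-np.sin(s)]); return np.array([p[0],-.223,p[1]])
def from_foot(x,z): # lid angle a, slope s for foot tip chest x,z
    f=lambda v: piv(v[0])+.18*np.array([np.cos(v[1]),-np.sin(v[1])])-[x,z]
    return least_squares(f,[.9,1.9]).x
def from_grip(x,z):
    f=lambda v: grip(*v)[[0,2]]-[x,z]
    return least_squares(f,[.9,1.9]).x
def goal(Pc,Rc): # grasp point in chest frame, tool matrix in chest frame -> world TCP, R
    Q=R.from_rotvec([0,0,POSE[2]])*R.from_matrix(Rc)
    return C2W(np.array(Pc)+np.array(Rc)[:,2]*.019,POSE),Q
def tilt(yaw,t): # tool down, tool x at yaw in chest, then leaned about chest x by t
    return (R.from_euler('x',t)*R.from_euler('z',yaw)*R.from_euler('x',np.pi)).as_matrix()
def delta(Tw,Qw,st=None):
    """total shift in current tool axes (30 mm units), rotvec (5 deg units)"""
    from plant import ctrl
    s=ctrl.get_state() if st is None else st
    q=R.from_quat(s["tcp_rot"]); 
    return np.round(q.inv().apply(Tw-np.array(s["eef_pos"]))/.03,2),np.round((q.inv()*Qw).as_rotvec()/np.radians(5),2)
E
python3 - <<'E'
from h import *
T=[((62,100),(.12,.15,.13)),((558,72),(.12,-.15,.13)),((586,465),(-.12,-.15,.13)),((78,494),(-.12,.15,.13)),((326,409),(-.085,0,.17)),((728,177),(.05,-.246,.12)),((630,330),(-.025,-.182,.098)),((638,494),(-.125,-.182,.098))]
uv=np.array([t[0] for t in T])/5.4+[172,130]-.4; P=np.array([t[1] for t in T])
r=least_squares(lambda p:(proj("top",C2W(P,p))-uv).ravel(),[.6,.1,0],loss='soft_l1')
print(r.x,r.fun.reshape(-1,2).round(1).tolist()); json.dump(r.x.tolist(),open("pose.json","w"))
import h; h.POSE=r.x.tolist()
print("scene knob,gripend px",proj("scene",C2W(np.array([knob(0),(.05,-.246,.12)]),r.x)))
print("knob w",C2W(knob(0),r.x),C2W(knob(1.1),r.x),"grip w",C2W(grip(1.05,1.05),r.x),C2W(grip(.75,1.85),r.x))
for u in [(337,256),(390,191),(374,217),(388,152),(122,163)]: print(u,toplane("top",u,.12).round(3))
T,Q=goal(knob(0)+[0,0,.15],tilt(0,0)); print(T,delta(T,Q))
E
```

```text
[0.55603558 0.11783711 0.08626977] [[-0.1, -0.6], [0.9, -0.1], [0.3, 0.7], [-0.6, 0.5], [0.0, 1.1], [0.0, 0.7], [-0.5, -2.7], [0.0, -2.6]]
scene knob,gripend px [[266.82115392 166.95985542]
 [246.01081319 233.98806138]]
knob w [0.47135169 0.11051327 0.17      ] [0.62734257 0.12400406 0.32537731] grip w [ 0.66010317 -0.09699508  0.18071963] [ 0.51331656 -0.10968983  0.13136198]
(337, 256) [ 0.331 -0.224  0.12 ]
(390, 191) [ 0.544 -0.394  0.12 ]
(374, 217) [ 0.458 -0.342  0.12 ]
(388, 152) [ 0.673 -0.389  0.12 ]
(122, 163) [0.607 0.472 0.12 ]
[0.47135169 0.11051327 0.301     ] (array([ 15.99, -20.31,  -2.32]), array([-0.02, -0.  ,  3.2 ]))
```

Emit:
send_rows:
  translation:
    - [0.9,-0.75,-0.5]
    - [0.9,-0.75,-0.5]
    - [0.9,-0.75,-0.5]
    - [0.9,-0.75,-0.5]
    - [0.9,-0.75,-0.5]
  rotation:
    - [0,0,0]
    - [0,0,0]
    - [0,0,0]
    - [0,0,0]
    - [0,0,0]
  grip: [70,70,70,70,70]

```text
time: 0.78
eef_pos: [0.3277, -0.4757, 0.3063]
tcp_rot: [0.983, 0.182, -0.0, -0.0]
contact_force: [1.1, 0.7, 0.1]
opening: 0.815
```

Emit:
send_rows:
  translation:
    - [0.9,-0.75,-0.2]
    - [0.9,-0.75,-0.2]
    - [0.9,-0.75,0]
    - [0.9,-0.75,0]
    - [0.9,-0.75,0]
  rotation:
    - [0,0,0.6]
    - [0,0,0.6]
    - [0,0,0.6]
    - [0,0,0.6]
    - [0,0,0.8]
  grip: [70,70,70,70,70]

```text
time: 1.4
eef_pos: [0.4288, -0.3327, 0.3181]
tcp_rot: [0.999, 0.042, -0.0, -0.0]
contact_force: [-0.9, -0.2, -0.5]
opening: 0.821
```

Run:
```python
from h import *
T,Q=goal(knob(0)+[0,0,.11],tilt(0,0)); print(T,delta(T,Q))
```

```text
[0.47135169 0.11051327 0.261     ] (array([  2.66, -14.6 ,   1.91]), array([-0.  ,  0.  , -0.02]))
```

Emit:
send_rows:
  translation:
    - [0.2,-0.95,0]
    - [0.2,-0.95,0]
    - [0.2,-0.95,0]
    - [0.2,-0.95,0]
    - [0.2,-0.95,0]
  rotation:
    - [0,0,0]
    - [0,0,0]
    - [0,0,0]
    - [0,0,0]
    - [0,0,0]
  grip: [70,70,70,70,70]

```text
time: 2.02
eef_pos: [0.4458, -0.1882, 0.3179]
tcp_rot: [0.999, 0.043, -0.0, -0.0]
contact_force: [0.6, 0.0, 1.3]
opening: 0.819
```

Emit:
send_rows:
  translation:
    - [0.2,-0.95,0]
    - [0.2,-0.95,0]
    - [0.2,-0.95,0]
    - [0.2,-0.95,0]
    - [0.2,-0.95,0]
  rotation:
    - [0,0,0]
    - [0,0,0]
    - [0,0,0]
    - [0,0,0]
    - [0,0,0]
  grip: [70,70,70,70,70]

```text
time: 2.65
eef_pos: [0.4633, -0.0437, 0.318]
tcp_rot: [0.999, 0.043, -0.0, -0.0]
contact_force: [-0.3, -0.2, 0.8]
opening: 0.816
```

Emit:
send_rows:
  translation:
    - [0,-0.9,0.4]
    - [0,-0.9,0.4]
    - [0,-0.9,0.5]
    - [0,-0.9,0.5]
    - [0,0,0]
  rotation:
    - [0,0,0]
    - [0,0,0]
    - [0,0,0]
    - [0,0,0]
    - [0,0,0]
  grip: [70,70,70,70,70]

```text
time: 3.28
eef_pos: [0.453, 0.0641, 0.2626]
tcp_rot: [0.999, 0.045, -0.002, -0.0]
contact_force: [1.0, -1.0, -0.1]
opening: 0.827
```

```bash
cat >> h.py <<'E'
def wrist_shot(name,P):
    """save wrist picture, return world points projected into it"""
    from plant import ctrl,eyes
    s=ctrl.get_state(); c=eyes.read_camera("wrist"); cv2.imwrite(f"pics/{name}.png",c["image"])
    M=np.eye(4);M[:3,:3]=R.from_quat(s["tcp_rot"]).as_matrix();M[:3,3]=s["eef_pos"];M=M@np.array(c["hand_eye"])
    np.savez(name+".npz",mtx=c["mtx"],xyz=M[:3,3],orientation=R.from_matrix(M[:3,:3]).as_quat())
    return proj(name,P).round(1)
E
python3 - <<'E'
from h import *
print(wrist_shot("w1",C2W(np.array([knob(0),(-.12,.15,.13),(-.12,-.15,.13)]),POSE)))
T,Q=goal(knob(0),tilt(0,0)); print(delta(T,Q))
E
```

```text
[[208.8 166.9]
 [ 69.5 192.3]
 [365.8 193.4]]
(array([ 0.73, -1.52,  3.76]), array([0.  , 0.02, 0.02]))
```

View pics/w1.png

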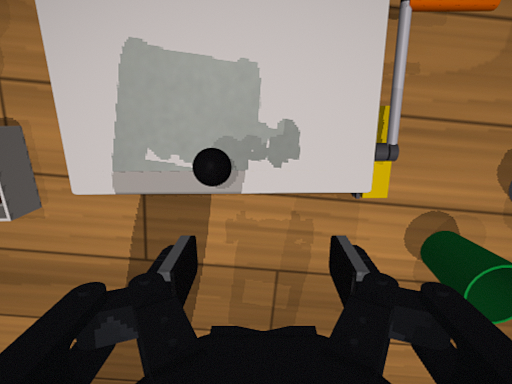

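The knob is at (211.5,167) in the wrist view, against (209,167) predicted. The lid's front corners at (73,194) and (368,193) agree to about 2 mm in y. I'll correct the pose by that and descend.

Emit:
send_rows:
  translation:
    - [0.4,-0.8,0.2]
    - [0.35,-0.8,0.6]
    - [0,0,0.9]
    - [0,0,0.8]
    - [0,0,0.5]
  rotation:
    - [0,0,0]
    - [0,0,0]
    - [0,0,0]
    - [0,0,0]
    - [0,0,0]
  grip: [70,70,70,70,70]
  squeeze: 70

```text
time: 3.95
eef_pos: [0.4727, 0.1118, 0.1737]
tcp_rot: [0.999, 0.043, -0.0, 0.0]
contact_force: [-0.1, -0.3, -0.3]
opening: 0.823
```

Run:
```python
from h import *
POSE[1]-=.002; json.dump(POSE,open("pose.json","w"))
T,Q=goal(knob(0),tilt(0,0)); print(delta(T,Q))
K=toplane("w1",(388,197),.098); print("strip outer front corner, chest:",R.from_rotvec([0,0,-POSE[2]]).apply(K-[POSE[0],POSE[1],0]))
K=toplane("w1",(388,106),.098); print("strip outer rear corner, chest:",R.from_rotvec([0,0,-POSE[2]]).apply(K-[POSE[0],POSE[1],0]))
```

```text
(array([-0.05,  0.1 ,  0.76]), array([ 0.  ,  0.  , -0.01]))
strip outer front corner, chest: [-0.133719   -0.18586419  0.098     ]
strip outer rear corner, chest: [-0.03487515 -0.172903    0.098     ]
```

Emit:
send_rows:
  translation:
    - [0,0.1,0.5]
    - [0,0,0.25]
    - [0,0,0]
    - [0,0,0]
  rotation:
    - [0,0,0]
    - [0,0,0]
    - [0,0,0]
    - [0,0,0]
  grip: [70,70,20,20]
  squeeze: 70

```text
time: 4.45
eef_pos: [0.4733, 0.1097, 0.1526]
tcp_rot: [0.999, 0.043, 0.001, 0.0]
contact_force: [-0.0, 1.1, -0.1]
opening: 0.404
```

Emit:
send_rows:
  translation:
    - [0,0,0]
    - [0,0,0]
    - [0,0,0]
  rotation:
    - [0,0,0]
    - [0,0,0]
    - [0,0,0]
  grip: [20,20,20]

```text
time: 4.82
eef_pos: [0.4733, 0.1084, 0.1527]
tcp_rot: [0.999, 0.044, 0.001, 0.002]
contact_force: [-1.3, -4.6, -0.5]
opening: 0.338
```

Run:
```python
from h import *
P=[goal(knob(a),tilt(0,0))[0] for a in np.linspace(0,1.15,13)]
Q=goal(knob(0),tilt(0,0))[1]
print(np.round(Q.inv().apply(np.diff(P,axis=0))/.03,2))
```

```text
[[ 0.19  0.   -0.65]
 [ 0.25 -0.   -0.62]
 [ 0.31  0.   -0.6 ]
 [ 0.37  0.   -0.57]
 [ 0.42 -0.   -0.53]
 [ 0.47  0.   -0.49]
 [ 0.51  0.   -0.44]
 [ 0.55  0.   -0.39]
 [ 0.59 -0.   -0.33]
 [ 0.61 -0.   -0.28]
 [ 0.64  0.   -0.22]
 [ 0.66  0.   -0.15]]
```

Emit:
send_rows:
  translation:
    - [0.1,0,-0.33]
    - [0.1,0,-0.33]
    - [0.12,0,-0.31]
    - [0.13,0,-0.31]
    - [0.15,0,-0.3]
  rotation:
    - [0,0,0]
    - [0,0,0]
    - [0,0,0]
    - [0,0,0]
    - [0,0,0]
  grip: [20,20,20,20,20]

```text
time: 5.45
eef_pos: [0.4891, 0.1099, 0.1975]
tcp_rot: [0.999, 0.043, -0.003, 0.002]
contact_force: [0.3, -4.7, -7.6]
opening: 0.341
```

Run:
```python
from h import *
from plant import ctrl
s=ctrl.get_state(); print(s["eef_pos"],s["contact_force"],s["opening"])
for a in np.arange(0.1,.4,.02): print(round(a,2),delta(goal(knob(a),tilt(0,0))[0],goal(knob(0),tilt(0,0))[1],s)[0])
```

```text
[0.48913828 0.10991182 0.19749886] [ 0.32925731 -4.73495903 -7.57860647] 0.34092540150871403
0.1 [-0.39 -0.01  0.88]
0.12 [-0.34 -0.01  0.75]
0.14 [-0.29 -0.01  0.61]
0.16 [-0.24 -0.01  0.48]
0.18 [-0.18 -0.01  0.35]
0.2 [-0.13 -0.01  0.23]
0.22 [-0.07 -0.    0.1 ]
0.24 [-0.   -0.   -0.03]
0.26 [ 0.06 -0.   -0.15]
0.28 [ 0.13 -0.   -0.27]
0.3 [ 0.2 -0.  -0.4]
0.32 [ 0.27 -0.   -0.52]
0.34 [ 0.35 -0.   -0.64]
0.36 [ 0.43 -0.   -0.75]
0.38 [ 0.51 -0.   -0.87]
0.4 [ 0.59 -0.   -0.98]
```

Emit:
send_rows:
  translation:
    - [0.32,0,-0.6]
    - [0.38,0,-0.56]
    - [0.43,0,-0.52]
    - [0.48,0,-0.48]
    - [0.52,0,-0.43]
  rotation:
    - [0,0,0]
    - [0,0,0]
    - [0,0,0]
    - [0,0,0]
    - [0,0,0]
  grip: [20,20,20,20,20]

```text
time: 6.08
eef_pos: [0.553, 0.1161, 0.2729]
tcp_rot: [0.999, 0.043, -0.004, 0.001]
contact_force: [3.3, -3.0, -16.0]
opening: 0.336
```

Emit:
send_rows:
  translation:
    - [0.56,0,-0.38]
    - [0.59,0,-0.32]
    - [0.62,0,-0.27]
    - [0.65,0,-0.21]
    - [0,0,0]
  rotation:
    - [0,0,0]
    - [0,0,0]
    - [0,0,0]
    - [0,0,0]
    - [0,0,0]
  grip: [20,20,20,20,20]

```text
time: 6.7
eef_pos: [0.6278, 0.1235, 0.3139]
tcp_rot: [0.999, 0.043, 0.001, -0.001]
contact_force: [-0.1, 0.3, -1.2]
opening: 0.232
```

Run:
```python
from h import *
from plant import ctrl,eyes
s=ctrl.get_state(); print(s["eef_pos"],s["contact_force"],s["opening"],s["qpos"])
for a in np.arange(.95,1.2,.03): print(round(a,2),delta(goal(knob(a),tilt(0,0))[0],goal(knob(0),tilt(0,0))[1],s)[0])
c=eyes.read_camera("scene"); cv2.imwrite("pics/s2.png",cv2.resize(c["image"][60:270,140:400],None,fx=2.5,fy=2.5))
```

```text
[0.62782881 0.12354981 0.31392578] [-0.10620264  0.25388941 -1.22661947] 0.23239288856756724 [3.55352749e-02 1.58421951e-01 1.57768256e+00 1.08397684e-03
 1.40296704e+00 1.51926895e+00]
0.95 [-1.03  0.05  0.57]
0.98 [-0.83  0.05  0.49]
1.01 [-0.63  0.05  0.42]
1.04 [-0.43  0.05  0.36]
1.07 [-0.23  0.05  0.3 ]
1.1 [-0.02  0.05  0.25]
1.13 [0.18 0.05 0.21]
1.16 [0.39 0.05 0.17]
1.19 [0.6  0.05 0.14]
```

View pics/s2.png

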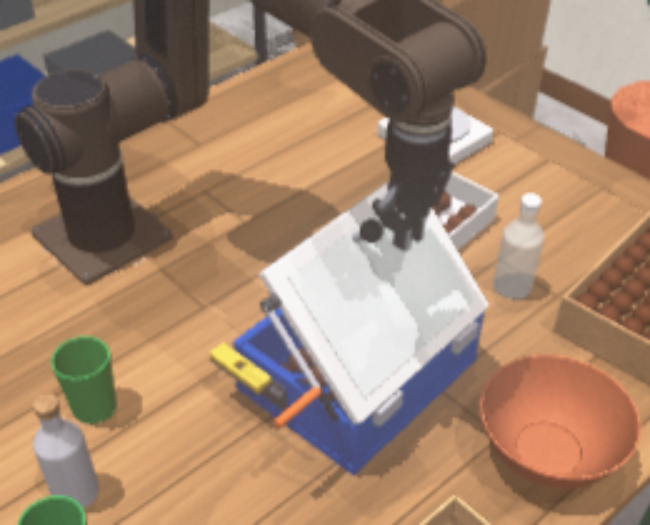

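The ball slipped out of the jaws at about (370,231) in the crop, and the lid stands part open. Next I'll estimate its angle from the ball and the lid.

Run:
```python
from h import *
uv=np.array([370,231])/2.5+[140,60]
r=least_squares(lambda a:(proj("scene",C2W(knob(a[0]),POSE))-uv).ravel(),[.7]);print("lid",r.x,r.fun,C2W(knob(r.x[0]),POSE))
def lidtop(a,l,y): return np.array([.12-l*np.cos(a)+.01*np.sin(a),y,.12+l*np.sin(a)+.01*np.cos(a)])
uv2=np.array([[265,275],[408,166]])/2.5+[140,60]
r=least_squares(lambda a:(proj("scene",C2W(np.array([lidtop(a[0],.24,-.15)]),POSE))-uv2[0]).ravel(),[.7]);print("lid corner",r.x,r.fun)
a=r.x[0]
for b in (.2,.35,.5):
  Rt=(R.from_euler('y',b)*R.from_matrix(tilt(0,0))).as_matrix()
  T,Q=goal(knob(a),Rt); print(b,delta(T,Q), "tool z",Rt[:,2])
```

```text
lid [0.79631344] [-0.01679272 -0.87148622] [0.56836266 0.11690321 0.3014978 ]
lid corner [0.81107492] [-0.81191744 -2.96273539]
0.2 (array([-2.  ,  0.05,  0.96]), array([-0.01, -2.31,  0.01])) tool z [-1.98669331e-01 -1.22464680e-16 -9.80066578e-01]
0.35 (array([-2.09,  0.05,  0.93]), array([-0.01, -4.02,  0.01])) tool z [-3.42897807e-01 -1.22464680e-16 -9.39372713e-01]
0.5 (array([-2.18,  0.05,  0.89]), array([-0.01, -5.74,  0.01])) tool z [-4.79425539e-01 -1.22464680e-16 -8.77582562e-01]
```

Emit:
send_rows:
  translation:
    - [0,0,-0.9]
    - [0,0,-0.9]
    - [0,0,0]
    - [0,0,0]
    - [0,0,0]
  rotation:
    - [0,0,0]
    - [0,-1,0]
    - [0,-1,0]
    - [0,-1,0]
    - [0,-1,0]
  grip: [20,70,70,70,70]
  squeeze: 110

```text
time: 7.38
eef_pos: [0.6259, 0.1234, 0.367]
tcp_rot: [0.984, 0.043, -0.175, 0.007]
contact_force: [0.2, -0.9, -0.5]
opening: 0.82
```

Emit:
send_rows:
  translation:
    - [0,0,0]
    - [0,0,0]
    - [0,0,0]
  rotation:
    - [0,-1,0]
    - [0,-0.75,0]
    - [0,0,0]
  grip: [70,70,70]

```text
time: 7.75
eef_pos: [0.6264, 0.1232, 0.3652]
tcp_rot: [0.968, 0.042, -0.249, 0.011]
contact_force: [0.5, -0.6, -0.4]
opening: 0.818
```

```bash
cat >> h.py <<'E'
def ty(b): return (R.from_euler('y',b)*R.from_matrix(tilt(0,0))).as_matrix()
E
python3 - <<'E'
from h import *
T,Q=goal(knob(.8),ty(.5)); print(delta(T,Q))
print(wrist_shot("w2",C2W(np.array([knob(.75),knob(.8),knob(.85)]),POSE)))
E
```

```text
(array([-0.67,  0.04,  3.41]), array([-0.  ,  0.04,  0.01]))
[[263.1 220.5]
 [263.2 219. ]
 [263.2 216.7]]
```

View pics/w2.png

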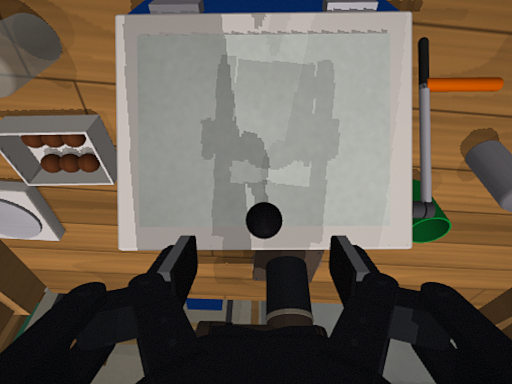

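The knob is at (264,221), against (263,219) predicted for a lid angle of 0.8, and centred between the fingers. I'll grasp again, slightly deeper.

Emit:
send_rows:
  translation:
    - [-0.67,0.04,0.6]
    - [0,0,0.9]
    - [0,0,0.9]
    - [0,0,0.8]
    - [0,0,0.4]
  rotation:
    - [0,0,0]
    - [0,0,0]
    - [0,0,0]
    - [0,0,0]
    - [0,0,0]
  grip: [70,70,70,70,70]

```text
time: 8.43
eef_pos: [0.5562, 0.1159, 0.2809]
tcp_rot: [0.968, 0.042, -0.248, 0.011]
contact_force: [-0.4, 0.4, 0.5]
opening: 0.818
```

Emit:
send_rows:
  translation:
    - [0,0,0]
    - [0,0,0]
    - [0,0,0]
    - [0,0,0]
    - [0,0,0]
  rotation:
    - [0,0,0]
    - [0,0,0]
    - [0,0,0]
    - [0,0,0]
    - [0,0,0]
  grip: [70,20,20,20,20]

```text
time: 9.05
eef_pos: [0.5575, 0.1166, 0.2824]
tcp_rot: [0.968, 0.042, -0.248, 0.01]
contact_force: [-1.3, 3.9, 3.1]
opening: 0.324
```

Run:
```python
from h import *
from plant import ctrl
s=ctrl.get_state(); print(s["eef_pos"],s["contact_force"],s["opening"])
for a in np.arange(.74,.9,.03): print(round(a,2),delta(*goal(knob(a),ty(.5)),s)[0])
P=[goal(knob(a),ty(.5))[0] for a in np.linspace(.8,1.15,8)]
Q=goal(knob(0),ty(.5))[1]
print(np.round(Q.inv().apply(np.diff(P,axis=0))/.03,2))
```

```text
[0.55754853 0.11660929 0.28237904] [-1.34032485  3.87635773  3.14535781] 0.3239364720185632
0.74 [-0.18  0.02  0.25]
0.77 [-0.08  0.02  0.06]
0.8 [ 0.02  0.02 -0.12]
0.83 [ 0.13  0.02 -0.3 ]
0.86 [ 0.25  0.02 -0.48]
0.89 [ 0.37  0.02 -0.65]
[[ 0.19 -0.   -0.3 ]
 [ 0.2   0.   -0.29]
 [ 0.22  0.   -0.28]
 [ 0.23  0.   -0.27]
 [ 0.24 -0.   -0.25]
 [ 0.26  0.   -0.24]
 [ 0.27  0.   -0.23]]
```

Emit:
send_rows:
  translation:
    - [0.15,0,-0.3]
    - [0.15,0,-0.3]
    - [0.15,0,-0.3]
    - [0.15,0,-0.3]
  rotation:
    - [0,-0.57,0]
    - [0,-0.57,0]
    - [0,-0.57,0]
    - [0,-0.57,0]
  grip: [20,20,20,20]

```text
time: 9.55
eef_pos: [0.5908, 0.1198, 0.3027]
tcp_rot: [0.937, 0.041, -0.346, 0.014]
contact_force: [-6.7, 4.1, 2.9]
opening: 0.326
```

Emit:
send_rows:
  translation:
    - [0.15,0,-0.3]
    - [0.15,0,-0.3]
    - [0.15,0,-0.3]
    - [0,0,0]
  rotation:
    - [0,-0.57,0]
    - [0,-0.57,0]
    - [0,-0.57,0]
    - [0,0,0]
  grip: [20,20,20,20]

```text
time: 10.05
eef_pos: [0.6199, 0.1226, 0.3138]
tcp_rot: [0.909, 0.04, -0.414, 0.017]
contact_force: [-3.9, 6.2, 5.6]
opening: 0.323
```

Run:
```python
from h import *
from plant import ctrl
s=ctrl.get_state(); print(s["eef_pos"],s["contact_force"],s["opening"],np.round(s["qpos"],2))
for a in np.arange(.98,1.2,.03): print(round(a,2),*delta(*goal(knob(a),ty(.85)),s))
```

```text
[0.6198744  0.12262699 0.31383003] [-3.90670469  6.18349833  5.56601023] 0.3232354241217529 [ 0.05  0.61  1.15 -0.04  2.24  1.52]
0.98 [-0.47  0.04  0.96] [-0.01  0.05  0.02]
1.01 [-0.4   0.04  0.77] [-0.01  0.05  0.02]
1.04 [-0.31  0.04  0.57] [-0.01  0.05  0.02]
1.07 [-0.22  0.04  0.38] [-0.01  0.05  0.02]
1.1 [-0.13  0.04  0.19] [-0.01  0.05  0.02]
1.13 [-0.02  0.04  0.01] [-0.01  0.05  0.02]
1.16 [ 0.08  0.04 -0.17] [-0.01  0.05  0.02]
1.19 [ 0.19  0.04 -0.35] [-0.01  0.05  0.02]
```

Emit:
send_rows:
  translation:
    - [0,0,0]
    - [0,0,0]
    - [0,0,-0.5]
    - [0,0,-0.9]
    - [0,0,-0.9]
  rotation:
    - [0,0,0]
    - [0,0,0]
    - [0,0,0]
    - [0,0,0]
    - [0,0,0]
  grip: [70,70,70,70,70]

```text
time: 10.68
eef_pos: [0.6723, 0.1251, 0.3577]
tcp_rot: [0.91, 0.039, -0.412, 0.018]
contact_force: [1.2, 0.0, 0.7]
opening: 0.821
```

Emit:
send_rows:
  translation:
    - [0,0,-0.9]
    - [0,0,-0.9]
    - [0,0,0]
    - [0,0,0]
    - [0,0,0]
  rotation:
    - [0,0,0]
    - [0,1,0]
    - [0,1,0]
    - [0,1,0]
    - [0,1,0]
  grip: [70,70,70,70,70]

```text
time: 11.3
eef_pos: [0.7126, 0.1285, 0.3927]
tcp_rot: [0.968, 0.041, -0.246, 0.011]
contact_force: [-0.2, 0.8, 0.0]
opening: 0.823
```

Emit:
send_rows:
  translation:
    - [0,0,0]
    - [0,0,0]
    - [0,0,0]
    - [0,0,0]
    - [0,0,0]
  rotation:
    - [0,1,0]
    - [0,1,0]
    - [0,1,0]
    - [0,1,0]
    - [0,1,0]
  grip: [70,70,70,70,70]

```text
time: 11.92
eef_pos: [0.7123, 0.1284, 0.3931]
tcp_rot: [0.999, 0.043, -0.031, 0.002]
contact_force: [0.4, 0.7, 1.0]
opening: 0.822
```

Run:
```python
from h import *
from plant import ctrl,eyes
s=ctrl.get_state(); print(s["eef_pos"],s["contact_force"],s["opening"],np.round(s["qpos"],2))
T,Q=goal(grip(1.1,1.1)+[0,0,.2],tilt(np.pi/2,0)); print(T,delta(T,Q))
c=eyes.read_camera("scene"); cv2.imwrite("pics/s3.png",cv2.resize(c["image"][100:260,190:370],None,fx=3.5,fy=3.5,interpolation=cv2.INTER_CUBIC))
c=eyes.read_camera("top"); cv2.imwrite("pics/t3.png",c["image"])
```

```text
[0.71229398 0.12841251 0.39309268] [0.39128611 0.74456068 1.00310504] 0.8224094101933207 [ 0.04  0.37  1.19 -0.    1.65  1.52]
[ 0.66316997 -0.09872985  0.36338452] (array([-2.21,  7.4 ,  1.14]), array([ -0.55,   0.56, -18.  ]))
```

View pics/s3.png

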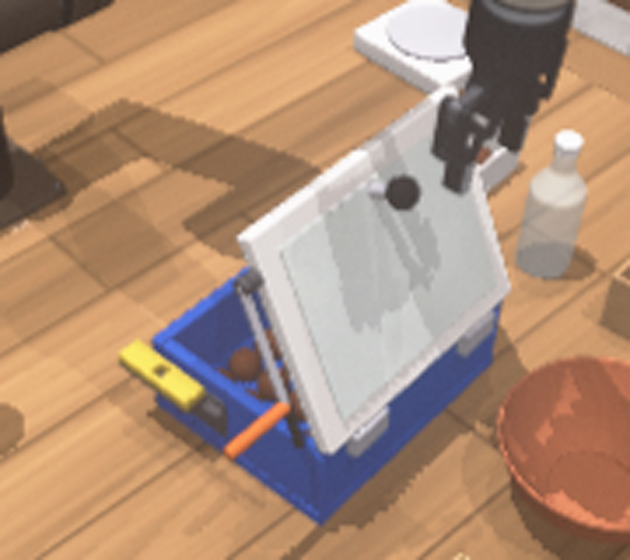

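The lid now stands at about 1.1, with the ball at (402,193) in the crop. The strip's hole is visible at (161,371) and the orange grip runs from (228,452) to (288,408).

Emit:
send_rows:
  translation:
    - [-0.2,0.95,0]
    - [-0.2,0.95,0]
    - [-0.2,0.95,0]
    - [-0.2,0.95,0]
    - [-0.2,0.95,0]
  rotation:
    - [0,0.75,0]
    - [0,0,0]
    - [0,0,0]
    - [0,0,0]
    - [0,0,0]
  grip: [60,60,60,60,60]

```text
time: 12.65
eef_pos: [0.6947, -0.0168, 0.3931]
tcp_rot: [0.999, 0.043, -0.001, 0.0]
contact_force: [0.5, -0.4, -0.6]
opening: 0.704
```

Emit:
send_rows:
  translation:
    - [-0.2,0.95,0]
    - [-0.2,0.95,0]
    - [-0.2,0.8,0]
    - [0,0,0]
    - [0,0,0]
  rotation:
    - [0,0,0]
    - [0,0,0]
    - [0,0,0]
    - [0,0,-1]
    - [0,0,-1]
  grip: [60,60,60,60,60]

```text
time: 13.28
eef_pos: [0.6837, -0.0987, 0.3933]
tcp_rot: [0.991, 0.131, -0.0, -0.0]
contact_force: [0.1, -0.2, -0.2]
opening: 0.701
```

Emit:
send_rows:
  translation:
    - [0,0,0]
    - [0,0,0]
    - [0,0,0]
    - [0,0,0]
    - [0,0,0]
  rotation:
    - [0,0,-1]
    - [0,0,-1]
    - [0,0,-1]
    - [0,0,-1]
    - [0,0,-1]
  grip: [60,60,60,60,60]

```text
time: 13.9
eef_pos: [0.6838, -0.0981, 0.3934]
tcp_rot: [0.939, 0.343, -0.0, -0.0]
contact_force: [0.3, -0.2, -0.1]
opening: 0.703
```

Emit:
send_rows:
  translation:
    - [0,0,0]
    - [0,0,0]
    - [0,0,0]
    - [0,0,0]
    - [0,0,0]
  rotation:
    - [0,0,-1]
    - [0,0,-1]
    - [0,0,-1]
    - [0,0,-1]
    - [0,0,-1]
  grip: [60,60,60,60,60]

```text
time: 14.52
eef_pos: [0.6838, -0.0981, 0.3933]
tcp_rot: [0.843, 0.538, -0.0, -0.0]
contact_force: [-0.0, 0.3, -0.2]
opening: 0.701
```

Emit:
send_rows:
  translation:
    - [0,0,0]
    - [0,0,0]
    - [0,0,0]
    - [0,0,0]
    - [0,0,0]
  rotation:
    - [0,0,-1]
    - [0,0,-1]
    - [0,0,-1]
    - [0,0,-1]
    - [0,0,-1]
  grip: [60,60,60,60,60]

```text
time: 15.15
eef_pos: [0.6837, -0.0981, 0.3933]
tcp_rot: [0.706, 0.708, -0.0, -0.0]
contact_force: [-0.5, 0.2, -0.2]
opening: 0.702
```

Run:
```python
from h import *
from plant import ctrl
c2=lambda W: R.from_rotvec([0,0,-POSE[2]]).apply(np.array(W)-[POSE[0],POSE[1],0]).round(4)
px=lambda p: np.array(p)/3.5+[190,100]-.35
print("hole",c2(toplane("scene",px((161,371)),.098)))
for p in [(121,353),(202,380),(190,408)]: print("strip pt",c2(toplane("scene",px(p),.098)))
for q in ((402,193),):
  r=least_squares(lambda a:(proj("scene",C2W(knob(a[0]),POSE))-px(q)).ravel(),[1.1]);print("lid",r.x,r.fun)
def g(v): 
  p=grip(v[0],v[0]+v[1]);return np.array([p,p+[0,-.023,0]])
gend=lambda v:C2W((grip(v[0],v[0]+v[1])+[0,-.023,0])[None],POSE)
r=least_squares(lambda v:np.r_[(proj("scene",C2W(knob(v[0]),POSE))-px((402,193))).ravel(),(proj("scene",gend(v))-px((228,452))).ravel()],[1.1,0]);print("lid,prop",r.x,r.fun)
T,Q=goal(grip(1.1,1.1)+[0,0,.12],tilt(np.pi/2,0)); print(T,delta(T,Q))
print(ctrl.get_state()["qpos"])
print(wrist_shot("w3",C2W(np.array([grip(a,a)+[0,d,0] for a in (1.05,1.1,1.15) for d in (-.023,.04)]),POSE)))
```

```text
hole [-0.0799 -0.169   0.098 ]
strip pt [-0.1288 -0.1803  0.098 ]
strip pt [-0.0401 -0.1487  0.098 ]
strip pt [-0.0226 -0.1833  0.098 ]
lid [1.14061834] [ 0.03587223 -0.09604885]
lid,prop [ 1.14039628 -0.02261683] [ 0.02430979 -0.10036586 -0.24718813  0.70160552]
[ 0.66316997 -0.09872985  0.28338452] (array([-0.02, -0.68,  3.66]), array([-0.  , -0.  , -0.97]))
[-2.89075803e-01  2.53697357e-01  1.32739671e+00  4.73014022e-05
  1.56095695e+00 -2.91082165e-01]
[[247.7 184.5]
 [242.7 135.3]
 [250.  184.6]
 [245.1 135.2]
 [252.4 184.7]
 [247.6 135.1]]
```

View pics/w3.png

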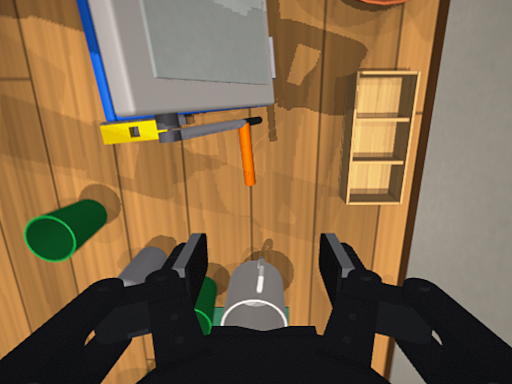

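The wrist view shows the orange bar from (243,123) to (250,184), which fits a lid angle of 1.1. The strip's hole is at (134.5,131.5).

Run:
```python
from h import *
c2=lambda W: R.from_rotvec([0,0,-POSE[2]]).apply(np.array(W)-[POSE[0],POSE[1],0]).round(4)
print("hole w3",c2(toplane("w3",(134.5,131.5),.098)), "pred mid px",proj("w3",C2W(np.array([[-.075,-.168,.098]]),POSE)))
for p in [(102,125),(103,143),(157,121),(159,140)]: print(c2(toplane("w3",p,.098)))
Rt=tilt(np.pi/2,.25)
for h in (.06,0): print(delta(*goal(grip(1.1,1.1)+[0,-.25*h,h],Rt)))
```

```text
hole w3 [-0.0841 -0.1708  0.098 ] pred mid px [[140.06235299 129.12407476]]
[-0.1309 -0.1572  0.098 ]
[-0.1359 -0.1838  0.098 ]
[-0.0472 -0.1584  0.098 ]
[-0.0495 -0.1864  0.098 ]
(array([-0.36, -0.66,  5.65]), array([ 0.11,  2.86, -0.94]))
(array([ 0.13, -0.7 ,  7.65]), array([ 0.11,  2.86, -0.94]))
```

Emit:
send_rows:
  translation:
    - [-0.12,-0.22,0.95]
    - [-0.12,-0.22,0.95]
    - [-0.12,-0.22,0.95]
    - [0,0,0.95]
    - [0,0,0.95]
  rotation:
    - [0,0,0]
    - [0,0,0]
    - [0,0,0]
    - [0,0,0]
    - [0,0,0]
  grip: [60,60,60,60,60]

```text
time: 15.82
eef_pos: [0.6639, -0.1088, 0.2502]
tcp_rot: [0.708, 0.706, 0.0, 0.0]
contact_force: [-0.9, -0.6, 0.4]
opening: 0.705
```

Emit:
send_rows:
  translation:
    - [0,0,0.9]
    - [0,0,0]
    - [0,0,0]
    - [0,0,0]
    - [0,0,0]
  rotation:
    - [0,0.95,-0.3]
    - [0,0.95,-0.3]
    - [0,0.95,-0.3]
    - [0,0,0]
    - [0,0,0]
  grip: [60,60,60,60,60]

```text
time: 16.45
eef_pos: [0.6641, -0.1084, 0.2242]
tcp_rot: [0.674, 0.728, 0.088, -0.087]
contact_force: [0.1, 0.1, -0.0]
opening: 0.702
```

Run:
```python
from h import *
Rt=tilt(np.pi/2,.25)
for a in (1.08,1.1,1.13): print(a,delta(*goal(grip(a,a),Rt)))
print(wrist_shot("w4",C2W(np.array([grip(a,a)+[0,d,0] for a in (1.05,1.1,1.15) for d in (-.023,.04)]),POSE)))
im=cv2.imread("pics/w4.png"); cv2.imwrite("pics/w4c.png",im)
```

```text
1.08 (array([-0.03, -0.07,  2.08]), array([ 0.14,  0.03, -0.08]))
1.1 (array([-0.03, -0.03,  2.06]), array([ 0.14,  0.03, -0.08]))
1.13 (array([-0.02,  0.03,  2.03]), array([ 0.14,  0.03, -0.08]))
[[260.6 247.7]
 [259.8 158.5]
 [265.  248.2]
 [264.2 158.3]
 [269.6 248.7]
 [268.8 158. ]]
```

View pics/w4.png

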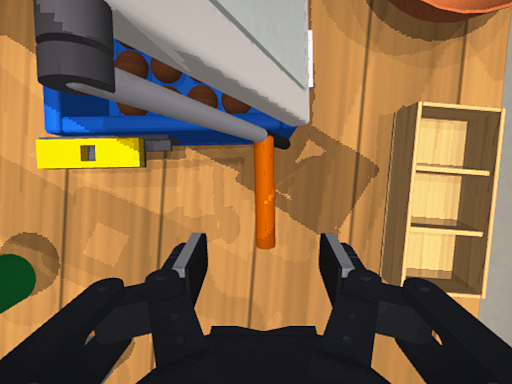

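The bar's end is at (265,247), which matches a lid angle of 1.1. The hole is at (88,153). I'll descend and grip.

Emit:
send_rows:
  translation:
    - [0,0,0.7]
    - [0,0,0.7]
    - [0,0,0.6]
    - [0,0,0]
    - [0,0,0]
  rotation:
    - [0.1,0,0]
    - [0,0,0]
    - [0,0,0]
    - [0,0,0]
    - [0,0,0]
  grip: [60,60,60,60,3]
  squeeze: 50

```text
time: 17.12
eef_pos: [0.6634, -0.0936, 0.1662]
tcp_rot: [0.673, 0.729, 0.085, -0.09]
contact_force: [0.4, -0.3, 0.7]
opening: 0.507
```

Emit:
send_rows:
  translation:
    - [0,0,0]
    - [0,0,0]
    - [0,0,0]
    - [0,0,0]
  rotation:
    - [0,0,0]
    - [0,0,0]
    - [0,0,0]
    - [0,0,0]
  grip: [3,3,3,3]

```text
time: 17.62
eef_pos: [0.6635, -0.0941, 0.1672]
tcp_rot: [0.673, 0.729, 0.085, -0.09]
contact_force: [-0.9, -0.8, 3.4]
opening: 0.141
```

```bash
cat >> h.py <<'E'
c2=lambda W: R.from_rotvec([0,0,-POSE[2]]).apply(np.array(W)-[POSE[0],POSE[1],0]).round(4)
def now():
    from plant import ctrl
    s=ctrl.get_state(); q=R.from_quat(s["tcp_rot"]); g=c2(np.array(s["eef_pos"])-q.as_matrix()[:,2]*.019)
    v=from_grip(g[0],g[2]); f=piv(v[0])+.18*np.array([np.cos(v[1]),-np.sin(v[1])])
    print("t",round(s["time"],2),"grasp",g,"lid,prop",v[0].round(3),(v[1]-v[0]).round(3),"foot",f.round(4),"F",np.round(s["contact_force"],1),"open",round(s["opening"],3)); return s,q,g
def path(pts,q):
    "tool-frame steps (30 mm units) for grasp chest points pts (n,3)"
    W=C2W(np.array(pts),POSE); return np.round(q.inv().apply(np.diff(W,axis=0))/.03,2).tolist()
E
python3 - <<'E'
from h import *
print("hole w4",c2(toplane("w4",(88,153),.098)),[c2(toplane("w4",p,.098)).tolist() for p in ((37,140),(36,168),(145,167),(141,138))])
s,q,g=now()
sl=np.linspace(1.1,2.17,11); pts=[grip(1.1,x) for x in sl]; print(np.round(np.array(pts),3).tolist()); print(path(pts,q))
for x in (-.094,-.082,-.07): print([ (z,from_foot(x,z).round(3).tolist(),grip(*from_foot(x,z)).round(4).tolist()) for z in (.13,.1,.088)])
E
```

```text
hole w4 [-0.0839 -0.1698  0.098 ] [[-0.1332, -0.1567, 0.098], [-0.1353, -0.1841, 0.098], [-0.0284, -0.184, 0.098], [-0.0316, -0.1556, 0.098]]
t 17.62 grasp [ 0.0889 -0.223   0.1856] lid,prop 1.343 0.119 foot [0.0943 0.1359] F [-0.9 -0.8  3.4] open 0.141
[[0.088, -0.223, 0.182], [0.076, -0.223, 0.177], [0.062, -0.223, 0.173], [0.049, -0.223, 0.17], [0.035, -0.223, 0.168], [0.021, -0.223, 0.169], [0.007, -0.223, 0.17], [-0.006, -0.223, 0.173], [-0.02, -0.223, 0.178], [-0.032, -0.223, 0.184], [-0.044, -0.223, 0.191]]
[[-0.05, -0.42, 0.18], [-0.04, -0.44, 0.14], [-0.03, -0.45, 0.09], [-0.01, -0.46, 0.04], [-0.0, -0.46, -0.01], [0.01, -0.46, -0.06], [0.02, -0.45, -0.1], [0.03, -0.44, -0.15], [0.05, -0.42, -0.19], [0.06, -0.4, -0.24]]
[(0.13, [0.943, 2.137], [-0.0672, -0.223, 0.1722]), (0.1, [0.802, 2.0], [-0.0732, -0.223, 0.1455]), (0.088, [0.742, 1.95], [-0.0755, -0.223, 0.1344])]
[(0.13, [0.977, 2.095], [-0.057, -0.223, 0.1733]), (0.1, [0.827, 1.95], [-0.0635, -0.223, 0.1464]), (0.088, [0.765, 1.897], [-0.066, -0.223, 0.1354])]
[(0.13, [1.01, 2.054], [-0.0468, -0.223, 0.1743]), (0.1, [0.851, 1.9], [-0.0539, -0.223, 0.1473]), (0.088, [0.785, 1.844], [-0.0565, -0.223, 0.1362])]
```

Emit:
send_rows:
  translation:
    - [-0.05,-0.42,0.18]
    - [-0.04,-0.44,0.14]
    - [-0.03,-0.45,0.09]
    - [-0.01,-0.46,0.04]
    - [0,-0.46,-0.01]
  rotation:
    - [0,0,0]
    - [0,0,0]
    - [0,0,0]
    - [0,0,0]
    - [0,0,0]
  grip: [3,3,3,3,3]

```text
time: 18.25
eef_pos: [0.5937, -0.1007, 0.148]
tcp_rot: [0.673, 0.729, 0.082, -0.091]
contact_force: [4.1, -5.5, -9.2]
opening: 0.142
```

```bash
python3 -c "
from h import *
now()"
```

```text
t 18.25 grasp [ 0.0189 -0.2235  0.1664] lid,prop 1.078 0.543 foot [0.0164 0.1165] F [ 4.1 -5.5 -9.2] open 0.142
```

Emit:
send_rows:
  translation:
    - [0.01,-0.46,-0.06]
    - [0.02,-0.45,-0.1]
    - [0.03,-0.44,-0.15]
    - [0.05,-0.42,-0.19]
    - [0.06,-0.4,-0.24]
  rotation:
    - [0,0,0]
    - [0,0,0]
    - [0,0,0]
    - [0,0,0]
    - [0,0,0]
  grip: [3,3,3,3,3]

```text
time: 18.88
eef_pos: [0.5283, -0.1069, 0.1713]
tcp_rot: [0.673, 0.729, 0.081, -0.091]
contact_force: [0.5, -7.4, -8.0]
opening: 0.144
```

Emit:
send_rows:
  translation:
    - [0,0,0]
    - [0,0,0]
  rotation:
    - [0,0,0]
    - [0,0,0]
  grip: [3,3]

```text
time: 19.12
eef_pos: [0.5285, -0.1069, 0.1723]
tcp_rot: [0.673, 0.729, 0.081, -0.091]
contact_force: [-4.0, -7.5, -2.3]
opening: 0.141
```

Run:
```python
from h import *
from plant import eyes
now()
a=eyes.read_camera("scene")["image"][100:260,190:370]; a=cv2.resize(a,None,fx=3,fy=3,interpolation=cv2.INTER_CUBIC)
w=wrist_shot("w5",C2W(np.array([[-.082,-.168,.098]]),POSE)); print(w)
b=cv2.imread("pics/w5.png")[:,60:]; b=cv2.resize(b,None,fx=0.55,fy=.55)
o=np.zeros((600,800,3),np.uint8); o[:480,:540]=a; o[:b.shape[0],540:540+b.shape[1]]=b[:,:260]; cv2.imwrite("pics/c5.png",o)
```

```text
t 19.12 grasp [-0.0466 -0.2241  0.1907] lid,prop 1.091 1.088 foot [-0.0752  0.1497] F [-4.  -7.5 -2.3] open 0.141
[[221.5 159.1]]
```

View pics/c5.png

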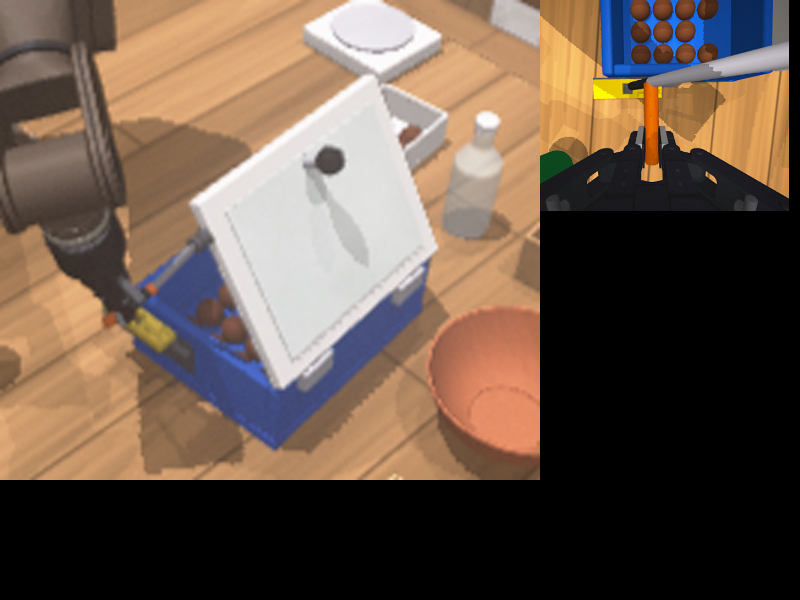

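The rod is swung out with the bar between the pads, and the foot sits near the hole at about (629,88) in the inset. The lid is still up, with the ball at (329,160) in the crop. Next: check the grasp offset and lower to just above the strip.

Run:
```python
from h import *
px=np.array((329,160))/3+[190,100]-.35
r=least_squares(lambda a:(proj("scene",C2W(knob(a[0]),POSE))-px).ravel(),[1.1]);print("lid by knob",r.x,r.fun)
s,q,g=now()
for hx in (-.083,):
  zs=(.145,.135,.125,.115,.106); pts=[g]+[grip(*from_foot(hx,z)) for z in zs]
  for p in pts[1:]: p[1]=g[1]
  print([np.round(p,4).tolist() for p in pts]); print(path(pts,q))
```

```text
lid by knob [1.03819778] [-0.00957853  0.03603679]
t 19.23 grasp [-0.0465 -0.2241  0.1906] lid,prop 1.091 1.087 foot [-0.075   0.1495] F [-2.5 -6.9 -1.9] open 0.134
[[-0.0465, -0.2241, 0.1906], [-0.0545, -0.2241, 0.1861], [-0.0567, -0.2241, 0.1775], [-0.0589, -0.2241, 0.1688], [-0.0611, -0.2241, 0.1599], [-0.063, -0.2241, 0.1518]]
[[-0.04, -0.27, 0.15], [-0.07, -0.07, 0.28], [-0.07, -0.07, 0.28], [-0.07, -0.07, 0.29], [-0.07, -0.06, 0.26]]
```

Emit:
send_rows:
  translation:
    - [-0.04,-0.27,0.15]
    - [-0.07,-0.07,0.28]
    - [-0.07,-0.07,0.28]
    - [-0.07,-0.07,0.28]
    - [0,0,0]
  rotation:
    - [0,0,0]
    - [0,0,0]
    - [0,0,0]
    - [0,0,0]
    - [0,0,0]
  grip: [3,3,3,3,3]

```text
time: 19.85
eef_pos: [0.5162, -0.1083, 0.1431]
tcp_rot: [0.674, 0.729, 0.083, -0.089]
contact_force: [-0.9, -7.5, 0.7]
opening: 0.14
```

Run:
```python
from h import *
from plant import eyes
s,q,g=now()
F=np.array([[-.083,-.168,.098],[-.1335,-.182,.098],[-.0835,-.168,.115]]); print(wrist_shot("w6",C2W(F,POSE)))
b=cv2.imread("pics/w6.png")[60:240,110:340]; b=cv2.resize(b,None,fx=3.4,fy=3.33,interpolation=cv2.INTER_CUBIC); cv2.imwrite("pics/w6c.png",b)
px=proj("scene",C2W(F,POSE)); print(px)
a=eyes.read_camera("scene")["image"]; x,y=px[0].astype(int); cv2.imwrite("pics/s6.png",a)
```

```text
t 19.85 grasp [-0.0591 -0.2245  0.1615] lid,prop 0.914 1.11 foot [-0.081   0.1166] F [-0.9 -7.5  0.7] open 0.14
[[231.  155.4]
 [159.8 175.8]
 [227.3 153.2]]
[[235.25371206 205.05493765]
 [223.01521697 200.09745705]
 [234.86644859 201.85968161]]
```

View pics/w6c.png

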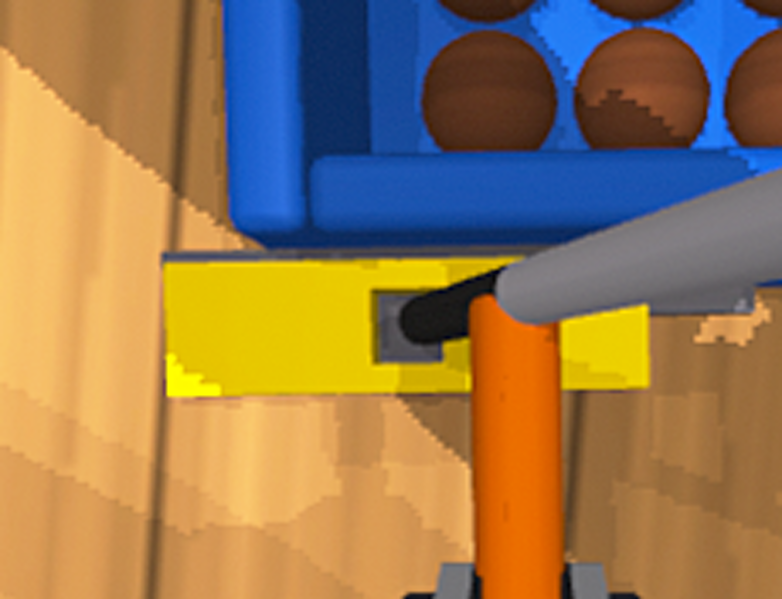

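In the hover view the hole spans x 374–443 and y 290–362 in the crop, with its centre at (408,326). The foot tip is at about (420,318), so it's about 2.5 mm too far toward the hinge and well aligned across. I'll correct that and lower gently.

Run:
```python
from h import *
s,q,g=now()
zs=(.1115,.106,.101,.096,.091,.086,.083); pts=[g]+[grip(*from_foot(-.0837,z)) for z in zs]
for p in pts[1:]: p[1]=g[1]
print(path(pts,q))
```

```text
t 19.95 grasp [-0.0591 -0.2245  0.1616] lid,prop 0.914 1.111 foot [-0.081   0.1167] F [-2.3 -8.   1.1] open 0.139
[[-0.04, -0.11, 0.16], [-0.04, -0.04, 0.16], [-0.04, -0.04, 0.15], [-0.04, -0.03, 0.15], [-0.04, -0.03, 0.15], [-0.04, -0.03, 0.15], [-0.02, -0.02, 0.09]]
```

Emit:
send_rows:
  translation:
    - [-0.04,-0.11,0.16]
    - [-0.02,-0.02,0.08]
    - [-0.02,-0.02,0.08]
    - [0,0,0]
  rotation:
    - [0,0,0]
    - [0,0,0]
    - [0,0,0]
    - [0,0,0]
  grip: [3,3,3,3]

```text
time: 20.45
eef_pos: [0.5124, -0.1085, 0.1337]
tcp_rot: [0.673, 0.729, 0.083, -0.088]
contact_force: [0.6, -7.7, -0.3]
opening: 0.142
```

Emit:
send_rows:
  translation:
    - [-0.02,-0.02,0.08]
    - [-0.02,-0.02,0.08]
    - [0,0,0]
  rotation:
    - [0,0,0]
    - [0,0,0]
    - [0,0,0]
  grip: [3,3,3]

```text
time: 20.82
eef_pos: [0.5108, -0.1086, 0.129]
tcp_rot: [0.673, 0.729, 0.083, -0.089]
contact_force: [-1.7, -6.5, 2.2]
opening: 0.139
```

```bash
python3 -c "
from h import *
now()"
```

```text
t 20.82 grasp [-0.0645 -0.2243  0.1474] lid,prop 0.83 1.132 foot [-0.0836  0.1012] F [-1.7 -6.5  2.2] open 0.139
```

Emit:
send_rows:
  translation:
    - [-0.02,-0.02,0.08]
    - [0,0,0]
  rotation:
    - [0,0,0]
    - [0,0,0]
  grip: [3,3]

```text
time: 21.08
eef_pos: [0.5099, -0.1087, 0.1267]
tcp_rot: [0.673, 0.73, 0.083, -0.089]
contact_force: [-3.5, -7.3, 2.6]
opening: 0.135
```

Emit:
send_rows:
  translation:
    - [-0.02,-0.02,0.08]
    - [0,0,0]
  rotation:
    - [0,0,0]
    - [0,0,0]
  grip: [3,3]

```text
time: 21.32
eef_pos: [0.5092, -0.1088, 0.1247]
tcp_rot: [0.673, 0.73, 0.083, -0.089]
contact_force: [-5.0, -7.3, 6.0]
opening: 0.138
```

```bash
python3 -c "
from h import *
now()"
```

```text
t 21.32 grasp [-0.0661 -0.2243  0.1431] lid,prop 0.805 1.14 foot [-0.0843  0.0965] F [-5.  -7.3  6. ] open 0.138
```

Emit:
send_rows:
  translation:
    - [-0.02,-0.02,0.07]
    - [0,0,0]
  rotation:
    - [0,0,0]
    - [0,0,0]
  grip: [3,3]

```text
time: 21.58
eef_pos: [0.5092, -0.1088, 0.1244]
tcp_rot: [0.673, 0.73, 0.083, -0.089]
contact_force: [-6.0, -5.9, 12.6]
opening: 0.138
```

```bash
python3 -c "
from h import *
now()"
```

```text
t 21.57 grasp [-0.0661 -0.2243  0.1428] lid,prop 0.803 1.139 foot [-0.0843  0.0962] F [-6.  -5.9 12.6] open 0.138
```

Emit:
send_rows:
  translation:
    - [0,0,-0.05]
    - [0,-0.05,0]
    - [0,0,0]
  rotation:
    - [0,0,0]
    - [0,0,0]
    - [0,0,0]
  grip: [3,3,3]

```text
time: 21.95
eef_pos: [0.5086, -0.1089, 0.1246]
tcp_rot: [0.673, 0.729, 0.084, -0.088]
contact_force: [-1.5, -4.9, 6.0]
opening: 0.134
```

```bash
python3 -c "
from h import *
now()"
```

```text
t 21.95 grasp [-0.0667 -0.2244  0.1431] lid,prop 0.804 1.144 foot [-0.0851  0.0966] F [-1.5 -4.9  6. ] open 0.134
```

Emit:
send_rows:
  translation:
    - [0,-0.05,0]
    - [0,0,0]
  rotation:
    - [0,0,0]
    - [0,0,0]
  grip: [3,3]

```text
time: 22.2
eef_pos: [0.5073, -0.1089, 0.1245]
tcp_rot: [0.673, 0.729, 0.084, -0.088]
contact_force: [-0.4, -5.3, 5.1]
opening: 0.138
```

```bash
python3 -c "
from h import *
now()"
```

```text
t 22.2 grasp [-0.068  -0.2243  0.1429] lid,prop 0.8 1.154 foot [-0.0867  0.0965] F [-0.4 -5.3  5.1] open 0.138
```

Emit:
send_rows:
  translation:
    - [0,0,0.08]
    - [0,0,0]
  rotation:
    - [0,0,0]
    - [0,0,0]
  grip: [3,3]

```text
time: 22.45
eef_pos: [0.5074, -0.1089, 0.1241]
tcp_rot: [0.673, 0.73, 0.084, -0.088]
contact_force: [-4.3, -6.7, 13.4]
opening: 0.139
```

```bash
python3 -c "
from h import *
now()"
```

```text
t 22.45 grasp [-0.0679 -0.2243  0.1425] lid,prop 0.798 1.153 foot [-0.0865  0.0961] F [-4.3 -6.7 13.4] open 0.139
```

Run:
```python
from h import *
from plant import eyes
F=np.array([[-.083,-.168,.098]]); print(wrist_shot("w7",C2W(F,POSE)))
b=cv2.imread("pics/w7.png")[125:185,170:270]; b=cv2.resize(b,None,fx=6,fy=6,interpolation=cv2.INTER_CUBIC)
p=proj("scene",C2W(F,POSE))[0].astype(int); a=eyes.read_camera("scene")["image"][p[1]-22:p[1]+18,p[0]-30:p[0]+30]; a=cv2.resize(a,None,fx=6,fy=6,interpolation=cv2.INTER_CUBIC)
o=np.zeros((600,600,3),np.uint8); o[:360]=b; o[360:600,:360]=a; cv2.imwrite("pics/c7.png",o); print(p)
```

```text
[[241.5 153.1]]
[235 205]
```

View pics/c7.png

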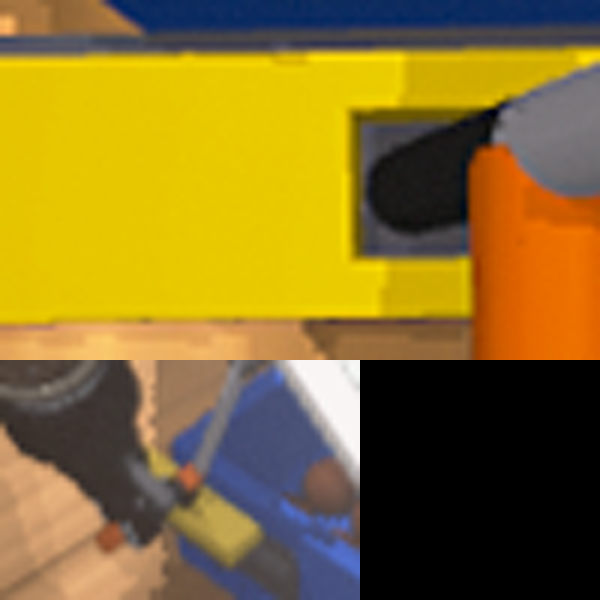

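The view puts the foot centred in the hole, with foot centre about (415,185) and hole centre about (421,184). It may already be on the floor of the hole, so I'll check the depth from the lid angle.

Run:
```python
from h import *
from plant import eyes
im=eyes.read_camera("scene")["image"]; cv2.imwrite("pics/s8.png",im)
def fit(im,a0):
    p=proj("scene",C2W(knob(a0),POSE))[0]; x,y=p.astype(int); x0,y0=x-14,y-14
    w=(im[y0:y+15,x0:x+15].max(2)<60).astype(np.uint8); n,l,st,ce=cv2.connectedComponentsWithStats(w)
    print("pred",p.round(1),[(st[i,4],np.round(ce[i]+[x0,y0],1).tolist()) for i in range(1,n) if st[i,4]>15])
    i=1+np.argmax(st[1:,4]); c=ce[i]+[x0,y0]
    r=least_squares(lambda a:(proj("scene",C2W(knob(a[0]),POSE))-c).ravel(),[a0]);print("lid",r.x,r.fun.round(2))
fit(im,.78); fit(cv2.imread("pics/scene0.png"),0); fit(cv2.imread("pics/s6.png"),.9)
```

```text
pred [287.3 151.5] []Traceback (most recent call last):
  File "<stdin>", line 10, in <module>
  File "<stdin>", line 8, in fit
    return _wrapfunc(a, 'argmax', axis=axis, out=out, **kwds)
    return bound(*args, **kwds)
ValueError: attempt to get argmax of an empty sequence
```

Emit:
send_rows:
  translation:
    - [0,-0.05,-0.03]
    - [0,-0.05,0]
    - [0,0,0]
  rotation:
    - [0,0,0]
    - [0,0,0]
    - [0,0,0]
  grip: [3,3,3]

```text
time: 22.98
eef_pos: [0.5063, -0.1091, 0.1243]
tcp_rot: [0.674, 0.729, 0.086, -0.086]
contact_force: [3.8, -4.0, 7.0]
opening: 0.135
```

```bash
python3 -c "
from h import *
now()"
```

```text
t 22.98 grasp [-0.0691 -0.2244  0.1427] lid,prop 0.797 1.163 foot [-0.0881  0.0964] F [ 3.8 -4.   7. ] open 0.135
```

Run:
```python
from h import *
def fit(n,a0):
    im=cv2.imread(n); p=proj("scene",C2W(knob(a0),POSE))[0]; x,y=p.astype(int); x0,y0=x-12,y-12
    w=(im[y0:y+13,x0:x+13].max(2)<95).astype(np.uint8); k,l,st,ce=cv2.connectedComponentsWithStats(w)
    L=[(st[i,4],ce[i]+[x0,y0]) for i in range(1,k) if st[i,4]>15]
    for A,c in L:
        r=least_squares(lambda a:(proj("scene",C2W(knob(a[0]),POSE))-c).ravel(),[a0]);print(n,A,c.round(1),"lid",r.x,r.fun.round(2))
fit("pics/scene0.png",0); fit("pics/s6.png",.9); fit("pics/s8.png",.78)
for x,z in ((-.084,.098),(-.084,.086),(-.08,.088)): print(x,z,from_foot(x,z))
```

```text
pics/s6.png 52 [290.8 152.2] lid [0.86067074] [ 0.04 -0.6 ]
pics/s8.png 44 [286.2 152.4] lid [0.75396629] [-0.06 -0.8 ]
-0.084 0.098 [0.81290221 1.94933477]
-0.084 0.086 [0.7509684  1.89766547]
-0.08 0.088 [0.76843192 1.888326  ]
```

The lid angle from the ball is 0.754, which matches a foot on the hole's floor (0.751). The foot is also held on both sides along x. I'll ease the side load, release and back off along the tool.

Emit:
send_rows:
  translation:
    - [0,0.06,0]
    - [0,0,0]
    - [0,0,0]
    - [0,0,0]
    - [0,0,0]
  rotation:
    - [0,0,0]
    - [0,0,0]
    - [0,0,0]
    - [0,0,0]
    - [0,0,0]
  grip: [3,3,50,50,50]
  squeeze: 25

```text
time: 23.6
eef_pos: [0.5047, -0.1063, 0.1209]
tcp_rot: [0.673, 0.729, 0.085, -0.092]
contact_force: [0.3, -0.1, 0.6]
opening: 0.588
```

Run:
```python
from h import *
from plant import eyes
now(); im=eyes.read_camera("scene")["image"]; cv2.imwrite("pics/s9.png",im)
x0,y0=274,138; w=(im[y0:166,x0:300].max(2)<95).astype(np.uint8); k,l,st,ce=cv2.connectedComponentsWithStats(w)
print([(st[i,4],(ce[i]+[x0,y0]).round(1)) for i in range(1,k)])
```

```text
t 23.6 grasp [-0.0703 -0.2215  0.1394] lid,prop 0.778 1.17 foot [-0.0887  0.0929] F [ 0.3 -0.1  0.6] open 0.588
[(np.int32(44), array([286.2, 152.4]))]
```

The ball has not moved, so the rod is holding the lid. Retreating.

Emit:
send_rows:
  translation:
    - [0,0,-0.4]
    - [0,0,-0.7]
    - [0,0,-0.9]
    - [0,0,-0.9]
    - [0,0,-0.9]
  rotation:
    - [0,0,0]
    - [0,0,0]
    - [0,0,0]
    - [0,0,0]
    - [0,0,0]
  grip: [50,50,50,50,50]

```text
time: 24.28
eef_pos: [0.5078, -0.1354, 0.2343]
tcp_rot: [0.673, 0.729, 0.085, -0.09]
contact_force: [0.5, 0.3, -0.2]
opening: 0.584
```

Emit:
send_rows:
  translation:
    - [-0.5,0,-0.5]
    - [0,0,0]
    - [0,0,0]
  rotation:
    - [0,0,0]
    - [0,0,0]
    - [0,0,0]
  grip: [50,50,50]

```text
time: 24.65
eef_pos: [0.5085, -0.1531, 0.2421]
tcp_rot: [0.673, 0.729, 0.085, -0.092]
contact_force: [-0.4, 0.0, -1.3]
opening: 0.59
```

Run:
```python
from h import *
from plant import eyes
now(); im=eyes.read_camera("scene")["image"]
x0,y0=274,138; w=(im[y0:166,x0:300].max(2)<95).astype(np.uint8); k,l,st,ce=cv2.connectedComponentsWithStats(w)
print([(st[i,4],(ce[i]+[x0,y0]).round(1)) for i in range(1,k)])
print(wrist_shot("w9",C2W(np.array([[-.083,-.168,.098]]),POSE)))
b=cv2.imread("pics/w9.png")[30:250,60:360]; a=im[110:240,195:345]
o=np.zeros((600,780,3),np.uint8); b=cv2.resize(b,(450,330),interpolation=cv2.INTER_CUBIC); a=cv2.resize(a,(300,260)); o[:330,:450]=b;o[:260,460:760]=a
cv2.imwrite("pics/c9.png",o)
```

```text
t 24.65 grasp [-0.0705 -0.2685  0.2605] lid,prop 1.217 1.554 foot [-0.1171  0.2424] F [-0.4  0.  -1.3] open 0.59
[(np.int32(45), array([286.2, 152.4]))]
[[252.4 122.5]]
```

```bash
python3 -c "
from plant import ticket
print(ticket.sign_off())"
```

```text
the job is handed in; nothing more can be done
None
```

The chest stands open with the rod's foot in the strip's hole, and I handed the job in at about 25 s. The hand-in gives no verdict, so I don't know the judged result.

**What I did:** I lifted the lid by its knob to about 1.1 rad, then swung the rod out by its orange grip. I lowered the foot until it met the hole, felt for the sides with light pressure, then let go and backed the arm off.

**What went wrong on the way:** The knob slipped out of the fingers once at about 0.8 rad. The hinge held the lid there. I gripped it again, deeper and with the tool tilted, and carried on.

**Last checks that agree:**
- **Foot in the hole:** the close view showed it centred, and it was blocked on both sides along the strip, with a firm stop below.
- **Lid angle:** the ball's position in the scene camera puts the lid at 0.754 rad. The geometry gives 0.751 rad for a foot resting on the hole's floor.
- **At rest:** the ball stayed at the same pixel before release, after release and after the arm backed off, so the rod is holding the lid.
- **Forces:** the highest wrist reading while pressing on the strip was about 13 N. I only read the force at the end of each move.
- **Arm clear:** the wrist force was near zero after backing off.

**Checks that disagreed or failed:**
- **Foot depth:** the gripper position alone put the foot about 10 mm higher, near the strip's top face, with the lid at 0.80 rad. I trusted the camera and the blocked sides, because the bar sat off-centre between the fingers.
- **Final look:** my last picture was refused because the 12-picture limit was reached, so the final state is checked by numbers only. I did not recheck the cups, bottles, jug and tub at the end, though the arm stayed clear of them on its planned path.

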